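Lift the loaded fixings tray out of its box and hold it level

ROBOT

A 6-joint arm with a two-finger parallel gripper is mounted at the origin on a cart in front of the work surface, level with it; the furniture and walls round the work are solid. World frame = base frame: x ahead of the robot, y to its left, z up, the work surface at z = 0. Lengths are in m, angles in rad, forces in N, time in s.
With the tool pointing down it reaches from about 0.275 to 1 m from the base axis. Payload 8.4 kg.
Tool frame: the origin (TCP) lies midway between the tips of the shut fingers; the grasp point (between the pads) lies 19 mm behind it; z points along the fingers, y is the line along which they close (so a half turn about z gives the same grasp; the last joint's range is limited). The gripper opens to 85 mm and grips with 20 to 120 N. Pads are 22 mm wide; open, the fingers measure 114 mm over their backs; the gripper's body (76 mm by 85 mm) begins 54 mm behind the grasp point. The pads swing forward as they close: fully open they stand 13 mm farther back than shut.
Start: joints at [-1.201, 0.353, 1.633, -0, 1.155, -0.002], TCP at [0.227, -0.582, 0.231] pointing down, gripper open.
Joint ranges: [-2.63, 2.63], [-0.92, 2.1], [0.06, 2.66], [-1.3, 4.44], [0, 2.69], [-3.02, 3.02]. Speed limits (rad/s): [2.22, 2.22, 2.79, 3.14, 3.14, 3.14].

INTERFACE

Orientations are given as a 3x3 rotation matrix whose columns are the frame's x, y, z axes.
In Python, from station import movep, move_straight, goto_joints, ungrasp, grab, wait, ik, get_obs, snapshot, Unreachable, hand_in gives the robot as it stands. Calls block until the motion is done:
- movep(position, orientation): joint-space move of the TCP to a pose.
- move_straight(position, max_speed=0.15, ori=None, guard=None): straight line of the TCP; ori=None keeps the orientation; max_speed is the mean speed in m/s. With guard (N) it stops when the force on the tool has changed by that much, and returns True; else False.
- goto_joints(angles): joint-space move.
- ungrasp() and grab(): open the fingers fully, or close them until they stop; the grip force is fixed at half the most.
- wait(seconds).
- ik(position, orientation): joint angles nearest the present ones, or None.
- get_obs(): the state.
- snapshot(name): name is "scene" or "top" or "wrist"; returns a dict with "color" (384x512x3 uint8, red, green, blue), "intrinsics" (3x3 intrinsics, pixels), "origin" and "attitude" of the camera in the world. Camera axes: x right, y down, z forward; pixel columns grow to the right and rows downward; lengths in m; the calibration is good to about 2 mm. A picture is of the moment at which its call begins. There is no depth.
A pose or a line that the arm cannot do raises Unreachable and nothing moves.
- hand_in(): hands the job in; it is judged then, once.
The state is a dict: "time_s": time; "q": joint angles; "dq": joint speeds; "joint_efforts": joint torques, N m; "eef_pos": TCP position; "tool_rot": TCP orientation; "contact_force": force on the tool from outside, world axes, zero at the start; "ft_torque": the same for the moment, N m; "finger_gap": finger opening in m; "gripper_force": force on a finger pad.
Only numpy, scipy, OpenCV 4.12 (cv2) and the standard library are available. Lean on these libraries where they do the work, as an engineer would, in place of code of your own. Each camera call takes 0.05 s, during which the arm holds its last target. There are 200 camera calls.

TASK

I need the pliers and the rule from under the tray of the plywood fixings box. Turn aside whichever wooden turn-buttons still lie over the tray's edge, take the tray by its dowel handle so that it will hang level (the carton of screws is far heavier than the carton of dowels, and either may be at either end), and lift it straight up without tipping it or spilling anything. Finish holding the tray steady and level above the box with a good hand's breadth (about 10 cm) between the tray and the box's rim; do not put it down, and leave the other things on the bench alone.

Things in the scene. Friction and masses are not known exactly. Their poses are not given: they have to be found in the camera images.
- fixings_box: open plywood box fixed to the bench, 310 mm long (own y), 210 mm wide over its grab battens (own x), rim 104 mm above the bench; 286 x 146 mm inside, ledges 60 mm up carry the tray. Origin: centre of the underside, z up. Each long side's rim with batten is flat, 32 mm wide (own |x| 73 to 105 mm), with a turn-button halfway along
- tray: loose wooden tray in the box, 280 mm long (own y, along the box's y), 140 mm wide, walls 42 mm high, 3 mm play all round, about 0.25 kg empty. Origin: centre of its underside, z up; starts 60 mm above the bench, rim 2 mm below the box's. Raised ends, 104 mm above the underside, carry the handle. Two dividers at own y +-43 mm, 34 mm high
- tray_handle (a point): middle of the tray's handle, a round wooden dowel 20 mm thick that runs along the tray's y axis at own x = 0, its centre 86 mm above the tray's underside, 256 mm free between the ends. Axes as the tray's.
- screw_carton: brown carton full of screws, 60 x 100 x 50 mm (own x, y, z), about 0.55 kg (0.47 to 0.63), loose in one end compartment of the tray, its 100 mm side across the tray; which end varies. Origin: centre of its underside, below its centre of mass
- dowel_carton: white carton of wooden dowels, 56 x 84 x 42 mm, about 0.05 kg, standing loose in the tray's other end compartment. Origin: centre of its underside.
- packer: small wooden offcut, 45 x 75 x 22 mm, 0.03 kg, loose in the tray's middle compartment. Origin: centre of its underside.
- button_front (a joint): rad, turn-button on the box's long side nearer the robot (own x -95 mm): 0 = square across with its nose over the tray's edge (tray locked); turns counter-clockwise seen from above, up to 1.57 = along the rim. Nose clear of the tray from about 0.95 on; give it a margin. Stiff (0.04 N m), stays where it is left
- button_rear (a joint): the same for the turn-button on the long side away from the robot (own x = +95 mm); also counter-clockwise from above, 0 = across the tray's edge, clear from about 0.95, 1.57 = along the rim.
- button_front_pivot (a point): pivot of the front turn-button, on its top face, 118 mm above the bench. The button is a dark hardwood bar 16 mm wide, 12 mm thick, round-ended, underside 2 mm above the rim; it reaches 36 mm from the pivot at the nose, 22 mm at the tail. x axis along the bar to the nose, z up
- button_rear_pivot (a point): pivot of the rear turn-button, same bar and same axes (x towards the nose).
- button_front_nose (a point): tip of the front button's nose, on its top face.
- button_rear_nose (a point): tip of the rear button's nose, on its top face.
- sander: bystander: cork-faced sanding block, 62 x 112 x 36 mm, on the bench left of the box. Origin: centre of its underside.
- beech: bystander: beech block, 68 x 105 x 62 mm, on the bench left of the box. Origin: centre of its underside.
- tape: bystander: pocket tape measure, 37 x 80 x 64 mm, standing on the bench to the right of the box. Origin: centre of its underside.
There are look-alikes about, which are no part of the job. Leave any orange or turquoise look-alike of the screw_carton alone.

How it is judged:
By the outcome, as a careful person would: the job done as asked, in the order asked, and still so for the second after the job is handed in, while the arm keeps its last pose, push and grip.
It also fails if it takes over 61 s, if anything falls off the work surface, if the arm or the gripper's body presses on something with over 40 N, if the wrist force passes 120 N, or if a joint passes its speed limit or range.

## Working session

There is one attempt and no reset: what is moved stays moved. The work goes in short steps, each a Python script; the robot and the scene stay as the last script left them, time stands still between calls to the robot, and variables do not carry over. Pictures are saved under pics/ and viewed, at most 10 in all, crops included, and the job is handed in when it is done.

```bash
mkdir -p pics; cat > h.py <<'E'
import numpy as np, cv2
from station import *
def snap(name,fn):
    s=snapshot(name); cv2.imwrite('pics/'+fn+'.png',cv2.resize(s['color'][:,:,::-1],(800,600),interpolation=cv2.INTER_CUBIC))
    np.savez('pics/'+fn+'.npz',**s); return s
def px(fn,u,v,z,scale=800/512,off=(0,0)):
    s=np.load('pics/'+fn+'.npz'); K=s['intrinsics'];R=s['attitude'];o=s['origin']
    u=(u+.5)/scale-.5+off[0]; v=(v+.5)/scale-.5+off[1]
    d=R@np.linalg.inv(K)@np.array([u,v,1]); return o+d*(z-o[2])/d[2]
def proj(fn,p,scale=800/512):
    s=np.load('pics/'+fn+'.npz'); c=s['intrinsics']@(s['attitude'].T@(np.array(p)-s['origin'])); return (c[:2]/c[2]+.5)*scale-.5
E
python3 - <<'E'
from h import *
for n in ('top','scene'):
    s=snap(n,n+'0'); print(n,s['origin'],s['attitude'].round(3).tolist(),s['intrinsics'][0])
o=get_obs();print(o['time_s'],o['tool_rot'].round(3) if hasattr(o['tool_rot'],'round') else o['tool_rot'])
E
```

```text
top [0.34176997 0.02989967 1.66452377] [[0.015, -0.995, 0.102], [-1.0, -0.017, -0.015], [0.017, -0.102, -0.995]] [482.70363772   0.         255.49609789]
scene [-0.07115008  0.68635027  1.21349231] [[-0.776, -0.481, 0.408], [-0.631, 0.603, -0.488], [-0.012, -0.636, -0.771]] [427.58986802   0.         253.51277682]
0.1 [[ 0.932  0.363 -0.   ]
 [ 0.363 -0.932  0.001]
 [ 0.    -0.001 -1.   ]]
```

View pics/top0.png

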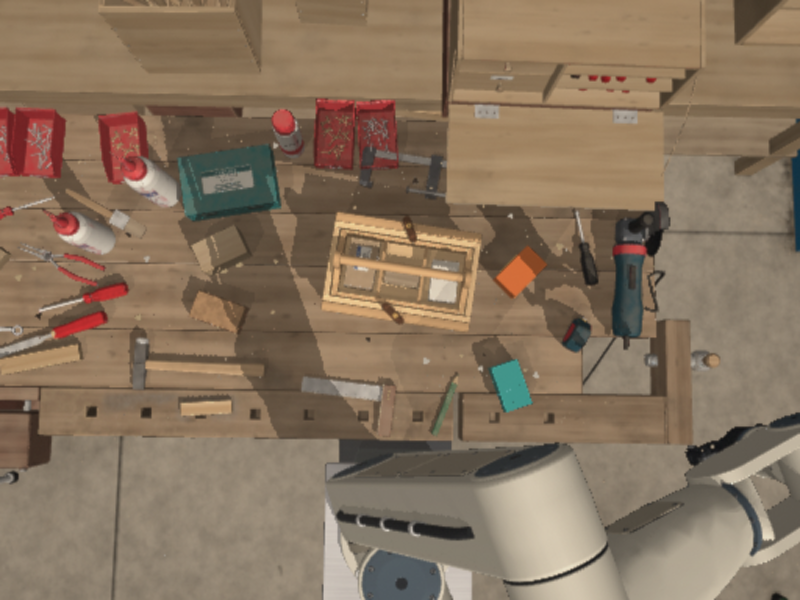

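View pics/scene0.png

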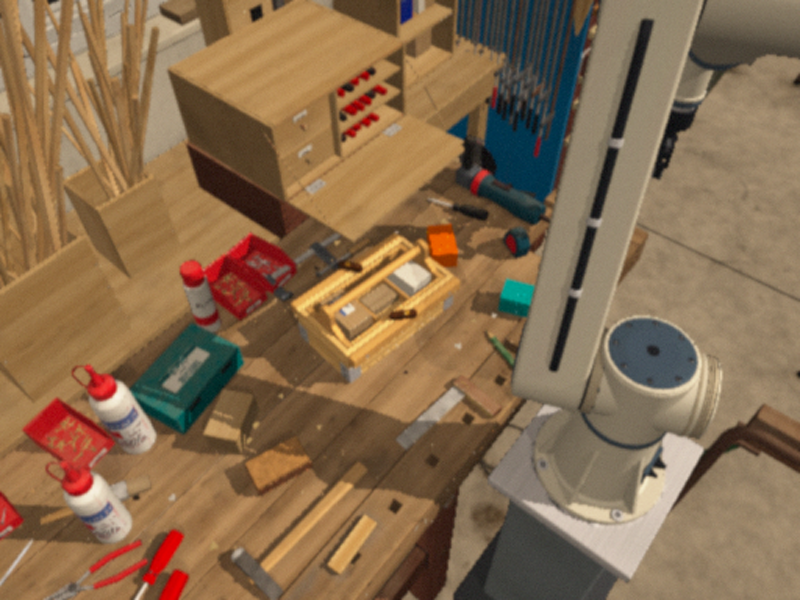

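The box is at about (402,270) in the top view. The brown screw carton is at its left (+y) end and the white one at its right. Both buttons look partly turned, so I'll enlarge.

```bash
python3 - <<'E'
import cv2,numpy as np
c=np.load('pics/top0.npz')['color'][130:217,200:316,::-1]
cv2.imwrite('pics/c1.png',cv2.resize(c,None,fx=6.8,fy=6.8,interpolation=cv2.INTER_CUBIC))
E
```

```text
(no output)
```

View pics/c1.png

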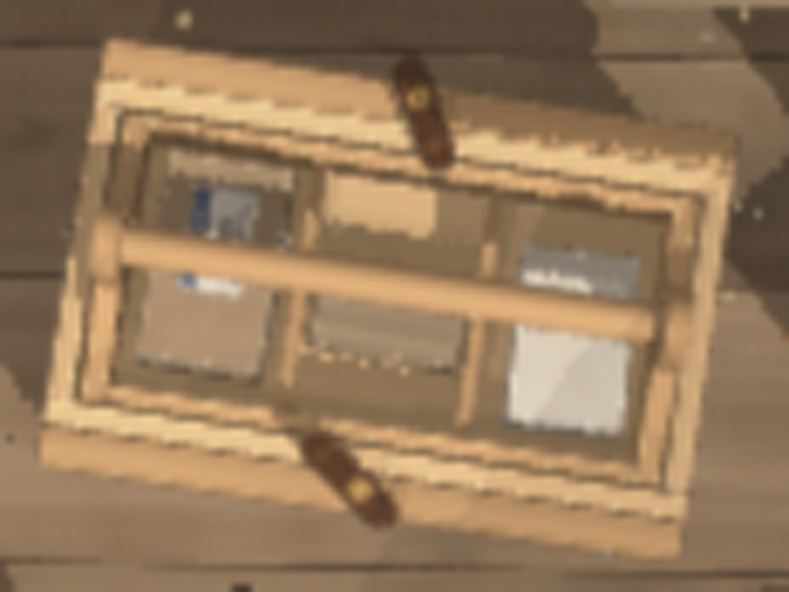

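In this crop the rear pivot is at (418,97) with its nose at (440,163). The front pivot is at (361,489) with its nose at (311,436). The dowel runs from (115,245) to (660,322).

```bash
python3 - <<'E'
from h import *
f=lambda u,v,z: px('top0',u,v,z,6.8,(200,130))[:2]
rp,rn,rt=f(418,97,.118),f(440,165,.118),f(404,58,.118)
fp,fn,ft=f(361,489,.118),f(308,434,.118),f(390,525,.118)
print(rp,fp,np.linalg.norm(rp-fp),(rp+fp)/2)
ax=rp-fp; yaw=np.arctan2(ax[1],ax[0]);print('yaw',yaw)
hl,hr=f(115,245,.146),f(660,322,.146);d=hl-hr;print('handle',hl,hr,(hl+hr)/2,np.linalg.norm(d),np.arctan2(-d[0],d[1]))
for c in [(105,40),(737,145),(680,555),(40,462)]: print('corner',f(*c,.104))
w=lambda a:(a+np.pi)%(2*np.pi)-np.pi
a=lambda d:np.arctan2(d[1],d[0])
print('rear',w(a(rn-rt)-yaw-np.pi),w(a(rn-rp)-yaw-np.pi),'front',w(a(fn-ft)-yaw),w(a(fn-fp)-yaw),np.linalg.norm(rn-rt),np.linalg.norm(fn-ft))
print('screw',f(205,280,.11),'white',f(570,340,.105))
# screw carton corners top approx (bl,br)
for c in [(133,360),(262,377),(162,150),(297,170)]: print('sc',f(*c,.113))
for c in [(507,425),(625,435),(522,250),(637,265)]: print('wh',f(*c,.105))
E
```

```text
[ 0.65040774 -0.00932551] [0.46192578 0.01494765] 0.1900385174666762 [0.55616676 0.00281107]
yaw -0.12807748954475992
handle [0.57204624 0.13187429] [ 0.54026752 -0.12316769] [0.55615688 0.0043533 ] 0.2570142003708544 -0.12396301571361722
corner [0.67831669 0.14187486]
corner [ 0.63255275 -0.16406407]
corner [ 0.43401031 -0.1376842 ]
corner [0.47336531 0.16790838]
rear 0.4628434145495408 0.45127603076422496 front 0.8764776678013417 0.9099039400331312 0.05462805856935105 0.05796985285199852
screw [0.56138741 0.09096681] white [ 0.53617799 -0.08417207]
sc [0.52198709 0.12424394]
sc [0.51491207 0.06280912]
sc [0.62337462 0.11271265]
sc [0.61486344 0.04796388]
wh [ 0.49474826 -0.05443121]
wh [ 0.4909042  -0.11091063]
wh [ 0.57933036 -0.06068077]
wh [ 0.57303782 -0.11605197]
```

```bash
cat >> h.py <<'E'
YAW=-0.125; RP=np.array([.6504,-.0093]); FP=np.array([.4619,.0149])
def down(a): c,s=np.cos(a),np.sin(a); return np.array([[-s,c,0],[c,s,0],[0,0,-1.]])
def pose(P,base,th,off,z,flip=0,r=.024):
    a=base+th; u=np.array([np.cos(a),np.sin(a)]); n=np.array([u[1],-u[0]])
    return np.r_[P+r*u+off*n,z], down(a+flip)
def turn(P,base,t0,t1):
    for flip in (0,np.pi):
        if all(ik(*pose(P,base,t,.02,z,flip)) is not None for t in (t0,t1) for z in (.11,.22)): break
    else: raise SystemExit('no ik')
    q=ik(*pose(P,base,t0,.03,.22,flip)); print('flip',flip,np.round(q,2))
    movep(*pose(P,base,t0,.03,.22,flip))
    p,R=pose(P,base,t0,.03,.11,flip); print('down hit',move_straight(p,.12,guard=8))
    for t in np.linspace(t0,t1,6):
        p,R=pose(P,base,t,.019,.11,flip); h=move_straight(p,.05,ori=R,guard=15)
        if h: print('guard at',t); break
    o=get_obs(); print(o['eef_pos'],o['contact_force'],o['time_s'])
    p,R=pose(P,base,t,.03,.11,flip); move_straight(p,.06)
    move_straight(np.r_[p[:2],.22],.15)
E
python3 - <<'E'
from h import *
grab()
turn(RP,YAW+np.pi,.46,1.45)
snap('top','t1'); o=get_obs(); print(o['time_s'])
c=np.load('pics/t1.npz')['color'][115:227,180:330,::-1]
cv2.imwrite('pics/t1c.png',cv2.resize(c,None,fx=5,fy=5,interpolation=cv2.INTER_CUBIC))
E
```

```text
flip 0 [ 0.02  0.35  1.66 -0.    1.13  2.82]
down hit False
[ 0.62620873 -0.02781473  0.10995537] [-1.37350388 -0.74368051 -0.88651449] 6.5667
7.8333
```

View pics/t1c.png

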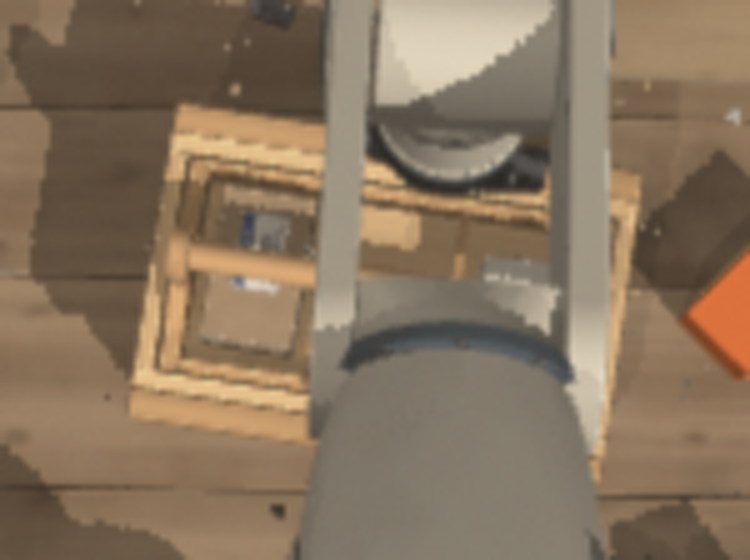

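The arm hides the buttons in this view. The contact force matches the button being pushed, so I'll do the front one next, then check both from the side.

```bash
python3 - <<'E'
from h import *
turn(FP,YAW,.86,1.45)
p=get_obs()['eef_pos']; q=get_obs()['q']; q=np.array(q); q[0]-=.75; goto_joints(q); ungrasp()
snap('top','t2'); o=get_obs(); print(o['time_s'],o['q'],o['eef_pos'])
c=np.load('pics/t2.npz')['color'][130:217,200:316,::-1]
cv2.imwrite('pics/t2c.png',cv2.resize(c,None,fx=6.8,fy=6.8,interpolation=cv2.INTER_CUBIC))
E
```

```text
flip 0 [ 0.01  0.17  1.91 -0.    1.06 -0.72]
down hit False
[0.48624253 0.03353931 0.11002949] [ 1.17778865 -0.75109214  0.40226431] 12.7333
16.15 [-6.91001386e-01  1.67391615e-01  1.91319084e+00 -5.34700430e-06
  1.06228558e+00 -1.26579430e+00] [ 0.38403691 -0.31566216  0.21918437]
```

View pics/t2c.png

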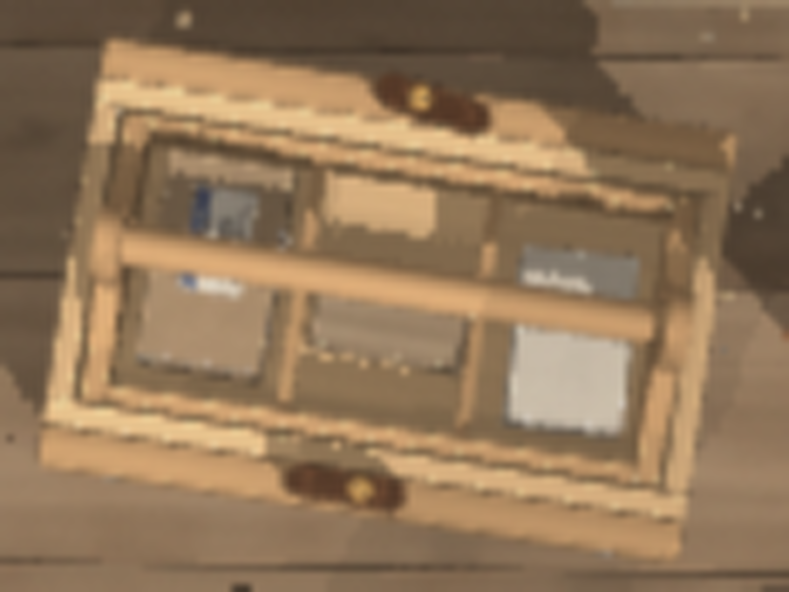

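Both buttons now lie along the rim: rear from (380,85) to (485,120), front from (290,480) to (400,495). Next I grasp at the estimated balance point and lift a few mm to check the moment.

```bash
cat >> h.py <<'E'
O=np.array([.556,.0032]); EY=np.array([-np.sin(YAW),np.cos(YAW)]); EX=np.array([np.cos(YAW),np.sin(YAW)])
def hp(y,z): return np.r_[O+y*EY,z]
def rep(t):
    o=get_obs(); f,m=np.array(o['contact_force']),np.array(o['ft_torque'])
    print(t,'t',o['time_s'],'p',np.round(o['eef_pos'],4),'F',f.round(2),'Mx,My(box)',(m[:2]@EX).round(3),(m[:2]@EY).round(3),'gap',round(float(o['finger_gap']),4),'gf',o['gripper_force'])
E
python3 - <<'E'
from h import *
R=min((down(YAW+k) for k in (0,np.pi)),key=lambda R:(lambda q:9 if q is None else abs(q[5]))(ik(hp(.048,.127),R)))
print(ik(hp(.048,.127),R))
movep(hp(.048,.24),R)
rep('above')
print(move_straight(hp(.048,.127),.12,guard=8)); rep('down')
grab(); rep('grab')
print(move_straight(hp(.048,.133),.03,guard=30)); wait(.3); rep('lift6')
snap('scene','s1')
c=np.load('pics/s1.npz')['color'][140:250,170:310,::-1]
cv2.imwrite('pics/s1c.png',cv2.resize(c,None,fx=5,fy=5,interpolation=cv2.INTER_CUBIC))
E
```

```text
[ 8.75356838e-02  3.82040173e-01  1.85488017e+00 -4.44089210e-16
  9.04672310e-01  2.12535684e-01]
above t 17.6583 p [0.5619 0.0501 0.2399] F [-0.27 -0.68 -0.22] Mx,My(box) 0.044 -0.029 gap 0.0854 gf 0.0
False
down t 18.75 p [0.5625 0.0508 0.1277] F [ 0.27 -0.37  0.15] Mx,My(box) -0.073 -0.028 gap 0.0859 gf 0.0
grab t 19.375 p [0.5629 0.0509 0.1276] F [ 2.21 -0.28  4.68] Mx,My(box) -0.008 -0.311 gap 0.0184 gf 58.449668884277344
False
lift6 t 20.025 p [0.5616 0.0508 0.1326] F [ 1.14 -0.96 -9.17] Mx,My(box) -0.1 -0.284 gap 0.0182 gf 59.354369044303894
```

View pics/s1c.png

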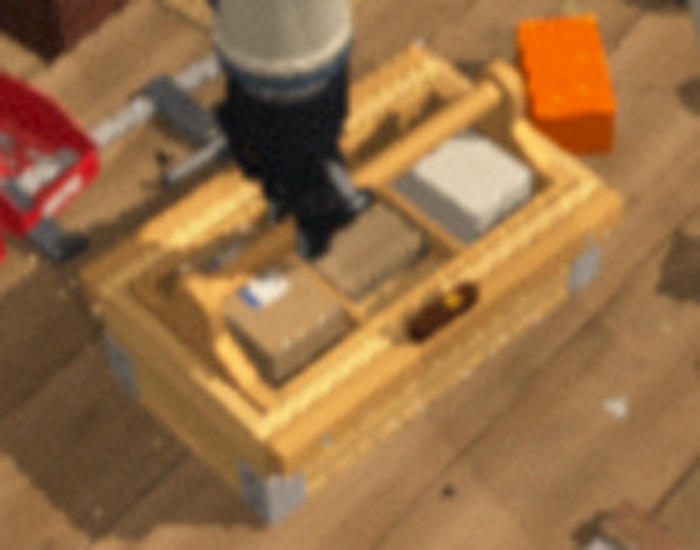

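The tray is lifted and looks level, still inside the box. I'll average the moment to refine the balance point.

```bash
cat >> h.py <<'E'
def avg(n=12):
    A=[]
    for _ in range(n):
        o=get_obs(); A.append(np.r_[o['contact_force'],np.array(o['ft_torque'])[:2]@EX,np.array(o['ft_torque'])[:2]@EY]); wait(.04)
    A=np.array(A); print('avg',A.mean(0).round(3),'sd',A.std(0).round(3)); return A.mean(0)
E
python3 - <<'E'
from h import *
avg()
move_straight(hp(.048,.139),.03,guard=30); wait(.3); avg(); rep('12mm')
E
```

```text
avg [ 0.764  0.054 -8.425 -0.041 -0.159] sd [0.478 0.571 0.57  0.048 0.063]
avg [ 0.617 -0.157 -8.252  0.023 -0.099] sd [0.389 0.445 0.401 0.022 0.032]
12mm t 21.725 p [0.562  0.0508 0.139 ] F [ 0.84 -0.47 -8.28] Mx,My(box) 0.081 -0.106 gap 0.0179 gf 59.41118001937866
```

The moment about the cross axis averages near zero, so the tray is balanced. I'll lift straight up.

```bash
python3 - <<'E'
from h import *
print(move_straight(hp(.048,.175),.05,guard=12)); rep('mid')
print(move_straight(hp(.048,.278),.06,guard=12)); wait(.8); avg(); rep('top')
snap('scene','s2')
c=np.load('pics/s2.npz')['color'][90:250,150:320,::-1]
cv2.imwrite('pics/s2c.png',cv2.resize(c,None,fx=3.7,fy=3.7,interpolation=cv2.INTER_CUBIC))
E
```

```text
False
mid t 22.5917 p [0.5617 0.0508 0.1748] F [ 0.46  0.67 -9.33] Mx,My(box) -0.017 0.0 gap 0.0183 gf 59.40543830394745
False
avg [-1.100e-02 -1.490e-01 -8.432e+00  1.600e-02  3.000e-03] sd [0.51  0.665 0.346 0.033 0.021]
top t 25.7583 p [0.562  0.0508 0.278 ] F [-0.59  0.28 -8.67] Mx,My(box) -0.01 -0.024 gap 0.0185 gf 59.41439688205719
```

View pics/s2c.png

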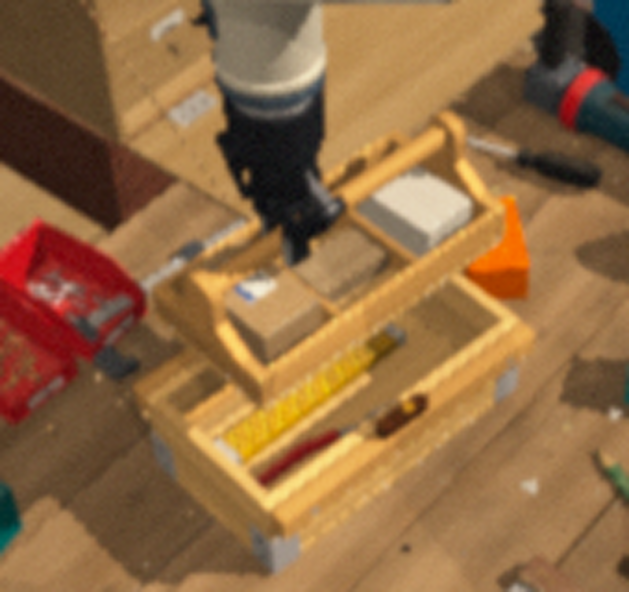

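The tray hangs above the box with all three pieces in it; the pliers and rule show underneath. I'll compare its rim corners, (262,395) and (500,213) in the crop, with where a level tray would put them.

```bash
python3 - <<'E'
from h import *
for x,y in((-.07,.14),(-.07,-.14)):
    for tilt in (-.03,0,.03):
        q=np.r_[O+x*EX+y*EY,.253+tilt*(y-.048)]
        u=proj('s2',q,1.0); print(x,y,tilt,((u-[150,90]+.5)*3.7-.5).round(0))
E
```

```text
-0.07 0.14 -0.03 [260. 384.]
-0.07 0.14 0 [260. 381.]
-0.07 0.14 0.03 [260. 379.]
-0.07 -0.14 -0.03 [507. 200.]
-0.07 -0.14 0 [507. 204.]
-0.07 -0.14 0.03 [506. 209.]
```

```bash
python3 - <<'E'
from h import *
c=cv2.resize(np.load('pics/s2.npz')['color'][112:210,185:295,::-1],None,fx=6,fy=6,interpolation=cv2.INTER_CUBIC)
P=lambda x,y,z:tuple(int(v) for v in ((proj('s2',np.r_[O+x*EX+y*EY,z],1.0)-[185,112]+.5)*6-.5))
for z,col in((.253,(0,0,255)),(.211,(255,0,0))):
    cv2.line(c,P(-.07,.14,z),P(-.07,-.14,z),col,1)
    cv2.line(c,P(-.07,.14,z),P(.07,.14,z),col,1)
for x in(.01,-.01): cv2.line(c,P(x,.128,.297),P(x,-.128,.297),(0,255,0),1)
cv2.imwrite('pics/s2d.png',c)
E
```

```text
(no output)
```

View pics/s2d.png

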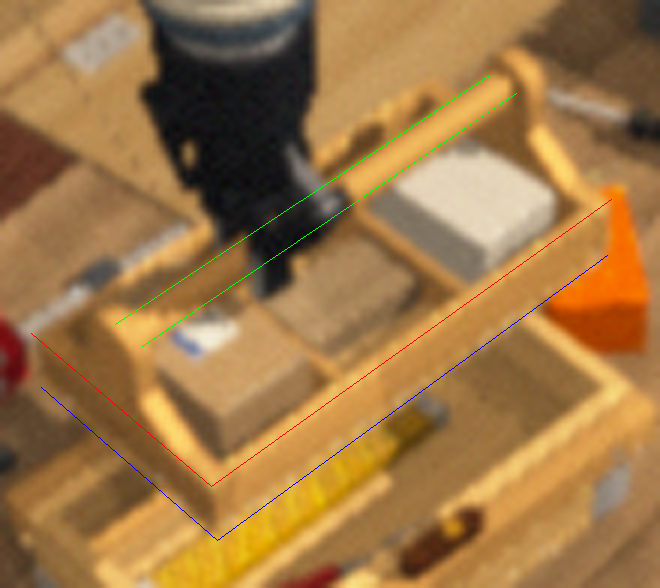

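The observed rim and underside follow the predicted level lines to within a few enlarged pixels. I'll hand in.

```bash
python3 -c "
from h import *
rep('end'); print(hand_in())"
```

```text
end t 25.8083 p [0.562  0.0508 0.278 ] F [ 0.37 -0.41 -8.27] Mx,My(box) 0.032 -0.023 gap 0.0182 gf 59.39043581485748
the job is handed in; nothing more can be done
None
```

I turned both buttons clear and lifted the tray by its dowel at the balance point; handed in at about 26 s, it hangs level about 10–11 cm above the rim with all three pieces aboard, and the pliers and rule are in reach.

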